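# Pack the block planes into their case after the lesson

### The job

Pack the block planes away: raise the case's stiff lid until it stands upright by itself (do not throw it right back), and with it standing there set every plane lying on the bench down on its sole in a bay of its own, lengthwise from front to back. Then bring the lid down fully shut without slamming it, and only after that swing both clamps over so that they lie flat on the lid. Leave the hammer, the offcut and the try square where they are.

Things in the scene. Friction and masses are not known exactly. Their poses are not given: they have to be found in the camera images.
- case: Open plywood tool case, fixed to the bench, 182 (x) by 302 (y) by 70 high outside, walls and floor 6 mm; origin under its centre on the bench. Front (-x, towards the robot) carries the clamps, the lid is hinged on the far (+x) rim. Inside, three low dividers (6 thick, 22 high above the floor) part it along y into four bays, each 68 wide (y) and 170 long (x)
- lid (a joint): Angle of the case's plywood lid in rad: 0 = shut flat on the rim, 1.571 = upright, 2.3 = thrown right back. Stiff hinge (about 3 to 5 N at the handle): it stays wherever it is left. The lid is 182 by 302 by 10 mm; shut, its top is at z = 80 mm
- lid_hinge (a point): Middle of the lid's hinge line (the line runs along case y), at case x = +91, z = 70 mm
- lid_bar (a point): Middle of the lid's handle: a round steel bar 12 mm thick and 110 long along case y, carried 42 mm out from the lid's front edge in the plane of the lid by a strut at each end, so that a finger fits between bar and lid edge (36 mm gap). 224 mm from the hinge line, and 5 mm on the upper side of it when shut
- clamp_right (a joint): Bent steel clamp, 30 wide, right (-y) of the case front. Rad: 0 = tongue flat on the shut lid; grows swinging out to the robot (limit 1.8; 1.57: tongue upright). Stays where left (2 N). Pivot along case y at case x -105, y -105, z 62 mm. At 0, from the pivot: strap up to z 29.5, tongue from x -5 to +60, z 19.5 to 29.5 mm. Push it over and press down with closed fingers
- clamp_right_tip (a point): Free end of the right clamp's tongue, mid-thickness
- clamp_left (a joint): Bent steel clamp, 30 wide, left (+y) of the case front. Rad: 0 = tongue flat on the shut lid; grows swinging out to the robot (limit 1.8; 1.57: tongue upright). Stays where left (2 N). Pivot along case y at case x -105, y +105, z 62 mm. At 0, from the pivot: strap up to z 29.5, tongue from x -5 to +60, z 19.5 to 29.5 mm. Push it over and press down with closed fingers
- clamp_left_tip (a point): Free end of the left clamp's tongue, mid-thickness
- bay0 (a point): Centre of the floor of bay 0 of the case (bay 0 is at the -y end), at case y = -111, z = 6 mm; axes as the case
- bay1 (a point): Centre of the floor of bay 1 of the case (bay 0 is at the -y end), at case y = -37, z = 6 mm; axes as the case
- bay2 (a point): Centre of the floor of bay 2 of the case (bay 0 is at the -y end), at case y = 37, z = 6 mm; axes as the case
- bay3 (a point): Centre of the floor of bay 3 of the case (bay 0 is at the -y end), at case y = 111, z = 6 mm; axes as the case
- plane0: Block plane, standing on its sole: dark steel body 150 (x) by 54 (y) by 20 high (low cheeks to 33), with a wooden grip ridge on top along x, 64 long, 22 wide, from z = 20 to 56 mm, centred at x = -6; small brass knob at the +x end. Origin at the centre of the sole, z up. About 0.45 kg. Two to four planes are present (None if absent)
- plane1: Block plane, standing on its sole: dark steel body 150 (x) by 54 (y) by 20 high (low cheeks to 33), with a wooden grip ridge on top along x, 64 long, 22 wide, from z = 20 to 56 mm, centred at x = -6; small brass knob at the +x end. Origin at the centre of the sole, z up. About 0.45 kg. Two to four planes are present (None if absent)
- plane2: Block plane, standing on its sole: dark steel body 150 (x) by 54 (y) by 20 high (low cheeks to 33), with a wooden grip ridge on top along x, 64 long, 22 wide, from z = 20 to 56 mm, centred at x = -6; small brass knob at the +x end. Origin at the centre of the sole, z up. About 0.45 kg. Two to four planes are present (None if absent)
- plane3: Block plane, standing on its sole: dark steel body 150 (x) by 54 (y) by 20 high (low cheeks to 33), with a wooden grip ridge on top along x, 64 long, 22 wide, from z = 20 to 56 mm, centred at x = -6; small brass knob at the +x end. Origin at the centre of the sole, z up. About 0.45 kg. Two to four planes are present (None if absent)
- hammer: Hammer lying on the bench beyond the planes, a bystander
- offcut: Pine offcut 200 x 45 x 35 lying on the bench beyond the case, a bystander
- square: Try square lying flat on the bench at the right, a bystander

How it is judged:
On the way, in this order (a step that is already met when the one before it is completed fails the run):
1. the lid stands upright (80 to 100 degrees), let go (value of joint lid between 1.4 and 1.74 rad and contact force between the fingers and case below 0.5 N), for 0.5 s.
2. every plane stands flat in a bay, with the lid still upright (angle between each of plane0, plane1, plane2, plane3's own z axis and vertical below 0.12 rad and linear speed of each of plane0, plane1, plane2, plane3 below 0.03 m/s and angle between the x axis of each of plane0, plane1, plane2, plane3 and the x axis of case, either way round below 0.2 rad and z of each of plane0, plane1, plane2, plane3 in the frame of case below 0.013 m and y of plane0 in the frame of case between -0.145 and 0.145 m and x of plane0 in the frame of case between -0.02 and 0.02 m and y of plane1 in the frame of case between -0.145 and 0.145 m and x of plane1 in the frame of case between -0.02 and 0.02 m and y of plane2 in the frame of case between -0.145 and 0.145 m and x of plane2 in the frame of case between -0.02 and 0.02 m and y of plane3 in the frame of case between -0.145 and 0.145 m and x of plane3 in the frame of case between -0.02 and 0.02 m and value of joint lid between 1.4 and 1.74 rad), for 0.3 s.
3. the lid is shut over the planes, both clamps still open (angle between each of plane0, plane1, plane2, plane3's own z axis and vertical below 0.12 rad and linear speed of each of plane0, plane1, plane2, plane3 below 0.03 m/s and angle between the x axis of each of plane0, plane1, plane2, plane3 and the x axis of case, either way round below 0.2 rad and z of each of plane0, plane1, plane2, plane3 in the frame of case below 0.013 m and y of plane0 in the frame of case between -0.145 and 0.145 m and x of plane0 in the frame of case between -0.02 and 0.02 m and y of plane1 in the frame of case between -0.145 and 0.145 m and x of plane1 in the frame of case between -0.02 and 0.02 m and y of plane2 in the frame of case between -0.145 and 0.145 m and x of plane2 in the frame of case between -0.02 and 0.02 m and y of plane3 in the frame of case between -0.145 and 0.145 m and x of plane3 in the frame of case between -0.02 and 0.02 m and value of joint lid below 0.05 rad and value of joint each of clamp_right, clamp_left above 0.6 rad), for 0.2 s.
At the end, for the whole second after the job is handed in: Every plane present stands on its sole in a bay (one to a bay, sole on the floor within 7 mm, centred within 20 mm lengthwise, tilted under 0.12 and turned under 0.2 rad), the lid is shut (under 0.05 rad) and both clamps lie on it (under 0.12 rad); all at rest and released (angle between each of plane0, plane1, plane2, plane3's own z axis and vertical below 0.12 rad and linear speed of each of plane0, plane1, plane2, plane3 below 0.03 m/s and angle between the x axis of each of plane0, plane1, plane2, plane3 and the x axis of case, either way round below 0.2 rad and z of each of plane0, plane1, plane2, plane3 in the frame of case below 0.013 m and y of plane0 in the frame of case between -0.145 and 0.145 m and x of plane0 in the frame of case between -0.02 and 0.02 m and y of plane1 in the frame of case between -0.145 and 0.145 m and x of plane1 in the frame of case between -0.02 and 0.02 m and y of plane2 in the frame of case between -0.145 and 0.145 m and x of plane2 in the frame of case between -0.02 and 0.02 m and y of plane3 in the frame of case between -0.145 and 0.145 m and x of plane3 in the frame of case between -0.02 and 0.02 m and value of joint lid below 0.05 rad and value of joint each of clamp_right, clamp_left below 0.12 rad); the robot touches nothing.
It fails at once if the lid is thrown back beyond 112 degrees (value of joint lid above 1.95 rad).
It fails at once if the lid is slammed (falls faster than 2.5 rad/s) (velocity of joint lid below -2.5 rad/s).
It fails at once if the hammer is pushed away (distance of hammer from where it was at the start of the episode above 0.03 m).
It fails at once if the offcut is pushed away (distance of offcut from where it was at the start of the episode above 0.03 m).
It fails at once if the square is pushed away (distance of square from where it was at the start of the episode above 0.03 m).
Of plane0, plane1, plane2, plane3 only 2 to 4 are there at a start; the rules pass over those that are not, and their reading is None.
At some moment in a run one of plane0, plane1, plane2, plane3 may be knocked a few centimetres aside while the robot is not near it.
It also fails if it takes over 210 s, if anything falls off the work surface, if the arm or the gripper's body presses on something with over 40 N, if the wrist force passes 120 N, or if a joint passes its speed limit or range.

### The arm

A 6-joint arm with a two-finger parallel gripper is mounted at the origin on the work surface. World frame = base frame: x ahead of the robot, y to its left, z up, the work surface at z = 0. Lengths are in m, angles in rad, forces in N, time in s.
With the tool pointing down it reaches from about 0.275 to 0.775 m from the base axis. Payload 14.6 kg.
Tool frame: the origin (TCP) lies on the centre line of the jaws, within the pads' length; the fingertips stand 22 mm ahead of it and the grasp point (between the pads) lies 3 mm ahead of it; z points along the fingers, y is the direction in which the jaws open and shut (so a half turn about z gives the same grasp; the last joint's range is limited). The gripper opens to 85 mm and grips with 20 to 120 N. Pads are 22 mm wide; open, the fingers measure 114 mm over their backs; the gripper's body (76 mm by 85 mm) begins 54 mm behind the grasp point. The pads swing forward as they close: fully open they stand 13 mm farther back than shut.
Start: joints at [-1.357, 0.263, -0.048, 1.259, 0, 1.415], TCP at [0.189, -0.49, 0.253] pointing down, gripper open.
Joint ranges: [-2.65, 2.65], [-0.89, 1.7], [-1.18, 1.37], [-2.13, 2.11], [-1.35, 1.29], [-3.14, 3.14]. Speed limits (rad/s): [1.89, 1.89, 2.57, 2.79, 3.14, 3.14].

### API

Orientations are given as a 3x3 rotation matrix whose columns are the frame's x, y, z axes.
In Python, from workcell import r, hand, planner, viewer, nets, sensors gives the robot as it stands. Calls block until the motion is done:
- r.move_pose(position, orientation): joint-space move of the TCP to a pose.
- r.line_to(position, v=0.15, frame=None): straight line of the TCP; frame=None keeps the orientation; v is the mean speed in m/s.
- r.goto_joints(angles): joint-space move.
- hand.set_gripper(opening, squeeze=None): opening from 0.0 (shut) to 1.0 (fully open); squeeze is the grip in N (None keeps the last); returns when the fingers have stopped.
- r.hold(seconds).
- planner.solve_ik(position, orientation): joint angles nearest the present ones, or None.
- viewer.snapshot(name): name is "scene" or "side" or "wrist"; returns the picture (384x512x3 uint8, blue, green, red); there is no depth.
- viewer.camera_info(name): a dict with "K" (3x3 intrinsics, pixels), "R" (3x3) and "t" (3): a world point X has camera coordinates R X + t. Camera axes: x right, y down, z forward; pixel columns grow to the right and rows downward; lengths in m; the calibration is good to about 2 mm. A picture is of the moment at which its call begins: read the wrist's pose just before it. camera_info takes no time and is no camera call; for the wrist camera it gives the pose at the moment of the call.
A pose or a line that the arm cannot do raises r.MotionError and nothing moves.
- r.hand_in(): hands the job in, once; it reports no verdict.
Trained networks look in the newest picture that a camera, given by its name, has taken for a name from the list of things; names that differ only in an ending like _2 or _b are one class to them, and where a whole thing is asked for, a point or a joint stands for the part that bears it (a point fixed in the world has none). Each returns a list of dicts, best first, with "conf" (0 to 1); they miss things now and then, are a little off and sometimes report something else, mostly with a low value. They report only what shows in the picture. A call takes as long as a camera call.
- nets.boxes_of(camera, name): "location" ([x, y, z] in m, in world coordinates, good to about 4 mm: the middle of the surface that is visible of it).
- nets.landmark_of(camera, name): "location" ([x, y, z] in m, in world coordinates, good to about 4 mm: a listed point, or the origin of a listed thing).
Readings, each from a call of its own:
- sensors.current_t(): time.
- sensors.current_joint_positions(): joint angles.
- sensors.current_qd(): joint speeds.
- sensors.current_joint_torque(): joint torques, N m.
- sensors.current_tcp_pos(): TCP position.
- sensors.current_ee_rot(): TCP orientation.
- sensors.current_wrist_force(): force on the tool from outside, world axes, zero at the start.
- sensors.current_moment(): the same for the moment, N m.
- sensors.current_width(): opening from 0.0 (shut) to 1.0 (fully open).
Only numpy, scipy, OpenCV 4.12 (cv2) and the standard library are available. Lean on these libraries where they do the work, as an engineer would, in place of code of your own. Each camera call takes 0.05 s, during which the arm holds its last target.

## Working session

There is one attempt and no reset: what is moved stays moved. The work goes in short steps, each a Python script; the robot and the scene stay as the last script left them, time stands still between calls to the robot, and variables do not carry over. Pictures are saved under pics/ and viewed, and the job is handed in when it is done.

```bash
ls; mkdir -p pics; python3 - <<'E'
from workcell import r, hand, planner, viewer, nets, sensors
import cv2,numpy as np
for n in ["scene","side","wrist"]:
    im=viewer.snapshot(n); cv2.imwrite(f"pics/a_{n}.png",im)
    for t in ["case","lid_hinge","lid_bar","clamp_right_tip","clamp_left_tip","bay0","bay3","plane0","hammer","offcut","square"]:
        print(n,t,[(np.round(d["location"],3).tolist(),round(d["conf"],2)) for d in nets.landmark_of(n,t)][:5])
print(sensors.current_t())
print(sensors.current_tcp_pos(),sensors.current_ee_rot())
E
```

```text
pics
scene case [([0.556, 0.177, 0.002], 0.84)]
scene lid_hinge [([0.642, 0.193, 0.069], 0.9), ([0.424, 0.165, 0.11], 0.74), ([0.767, 0.149, 0.0], 0.17)]
scene lid_bar [([0.422, 0.167, 0.11], 0.91)]
scene clamp_right_tip [([0.444, 0.064, 0.123], 0.63), ([0.644, 0.189, 0.066], 0.37), ([0.556, 0.18, -0.0], 0.3)]
scene clamp_left_tip [([0.424, 0.271, 0.125], 0.52)]
scene bay0 [([0.564, 0.074, 0.001], 0.96)]
scene bay3 [([0.564, 0.074, 0.001], 0.96)]
scene plane0 [([0.462, -0.393, 0.001], 0.93)]
scene hammer [([0.733, -0.152, 0.002], 0.96)]
scene offcut [([0.769, 0.148, 0.0], 0.67)]
scene square [([0.665, -0.442, -0.001], 0.57)]
side case [([0.557, 0.182, 0.002], 0.78)]
side lid_hinge [([0.645, 0.185, 0.075], 0.98)]
side lid_bar [([0.423, 0.17, 0.105], 0.81)]
side clamp_right_tip [([0.437, 0.06, 0.127], 0.53)]
side clamp_left_tip [([0.42, 0.275, 0.122], 0.82)]
side bay0 [([0.548, 0.288, 0.007], 0.85)]
side bay3 [([0.548, 0.288, 0.007], 0.85)]
side plane0 [([0.466, -0.397, -0.0], 0.81), ([0.546, 0.289, 0.007], 0.24)]
side hammer [([0.733, -0.152, -0.004], 0.87)]
side offcut [([0.772, 0.139, -0.002], 0.67), ([0.545, 0.286, 0.005], 0.4)]
side square [([0.663, -0.443, 0.005], 0.56)]
wrist case []
wrist lid_hinge []
wrist lid_bar []
wrist clamp_right_tip []
wrist clamp_left_tip []
wrist bay0 []
wrist bay3 []
wrist plane0 []
wrist hammer []
wrist offcut []
wrist square []
1.8
[ 0.18925135 -0.48969522  0.25329681] [[ 9.32769350e-01  3.60473771e-01  5.26188843e-06]
 [ 3.60473771e-01 -9.32769350e-01 -1.73357605e-07]
 [ 4.84563738e-06  2.05847543e-06 -1.00000000e+00]]
```

View pics/a_scene.png

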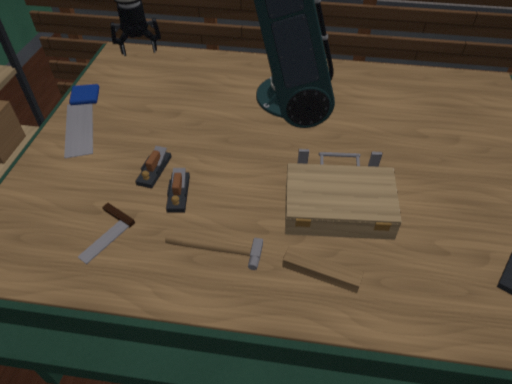

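View pics/a_side.png

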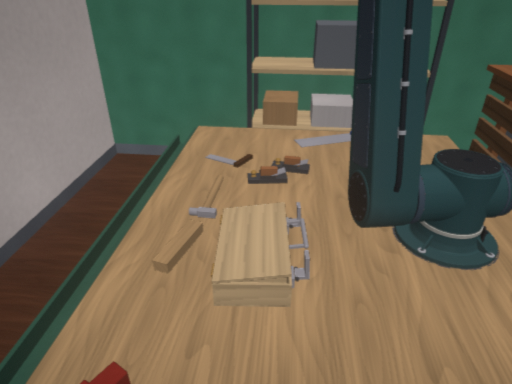

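View pics/a_wrist.png

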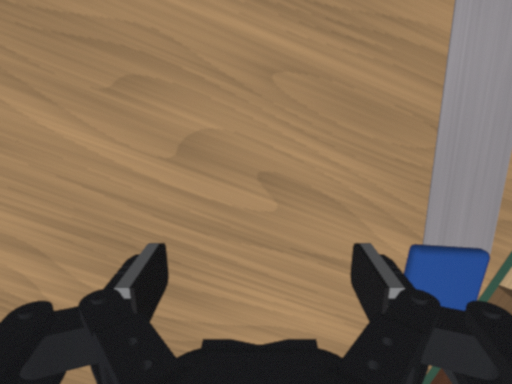

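```bash
python3 - <<'E'
from workcell import viewer, nets
import numpy as np
for n in ["scene","side"]:
    for t in ["plane0","plane1","plane2","plane3"]:
        print(n,t,[(np.round(d["location"],3).tolist(),round(d["conf"],2)) for d in nets.landmark_of(n,t)], [(np.round(d["location"],3).tolist(),round(d["conf"],2)) for d in nets.boxes_of(n,t)])
    c=viewer.camera_info(n); print(c)
E
```

```text
scene plane0 [([0.462, -0.393, 0.001], 0.93)] [([0.484, -0.387, 0.028], 0.97), ([0.572, -0.289, 0.023], 0.82), ([0.425, 0.272, 0.103], 0.37)]
scene plane1 [([0.462, -0.393, 0.001], 0.93)] [([0.484, -0.387, 0.028], 0.97), ([0.572, -0.289, 0.023], 0.82), ([0.425, 0.272, 0.103], 0.37)]
scene plane2 [([0.462, -0.393, 0.001], 0.93)] [([0.484, -0.387, 0.028], 0.97), ([0.572, -0.289, 0.023], 0.82), ([0.425, 0.272, 0.103], 0.37)]
scene plane3 [([0.462, -0.393, 0.001], 0.93)] [([0.484, -0.387, 0.028], 0.97), ([0.572, -0.289, 0.023], 0.82), ([0.425, 0.272, 0.103], 0.37)]
{'K': array([[439.33218848,   0.        , 256.64264181],
       [  0.        , 439.33218848, 193.93127859],
       [  0.        ,   0.        ,   1.        ]]), 'R': array([[-0.14497015,  0.98943518,  0.00129654],
       [ 0.7267775 ,  0.10737505, -0.67842838],
       [-0.67140012, -0.09740957, -0.7346654 ]]), 't': array([ 0.13615674, -0.37119646,  1.66370362])}
side plane0 [([0.466, -0.397, -0.0], 0.81), ([0.546, 0.289, 0.007], 0.24)] [([0.545, -0.282, 0.019], 0.91), ([0.457, -0.381, 0.021], 0.86)]
side plane1 [([0.466, -0.397, -0.0], 0.81), ([0.546, 0.289, 0.007], 0.24)] [([0.545, -0.282, 0.019], 0.91), ([0.457, -0.381, 0.021], 0.86)]
side plane2 [([0.466, -0.397, -0.0], 0.81), ([0.546, 0.289, 0.007], 0.24)] [([0.545, -0.282, 0.019], 0.91), ([0.457, -0.381, 0.021], 0.86)]
side plane3 [([0.466, -0.397, -0.0], 0.81), ([0.546, 0.289, 0.007], 0.24)] [([0.545, -0.282, 0.019], 0.91), ([0.457, -0.381, 0.021], 0.86)]
{'K': array([[367.78004516,   0.        , 253.1534152 ],
       [  0.        , 367.78004516, 189.37226666],
       [  0.        ,   0.        ,   1.        ]]), 'R': array([[-0.99428066, -0.10679311,  0.00109127],
       [-0.05468654,  0.50032059, -0.8641115 ],
       [ 0.09173517, -0.85922903, -0.50329924]]), 't': array([0.56879951, 0.14145341, 1.10548444])}
```

Two planes show in the scene view, at (153,167) and (178,190). The lid is shut and both clamps are upright. Next I'll enlarge the views to measure the case and planes.

```bash
python3 - <<'E'
import cv2
s=cv2.imread("pics/a_scene.png"); d=cv2.imread("pics/a_side.png")
cv2.imwrite("pics/b_case.png",cv2.resize(s[140:250,270:415],None,fx=5,fy=5,interpolation=cv2.INTER_CUBIC))
cv2.imwrite("pics/b_cases.png",cv2.resize(d[195:310,205:325],None,fx=5,fy=5,interpolation=cv2.INTER_CUBIC))
cv2.imwrite("pics/b_pl.png",cv2.resize(s[140:220,125:200],None,fx=7,fy=7,interpolation=cv2.INTER_CUBIC))
E
```

```text
(no output)
```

View pics/b_case.png

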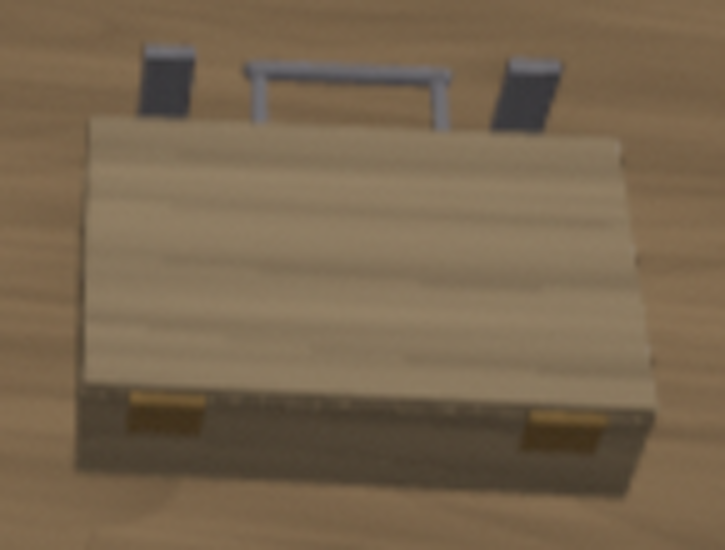

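View pics/b_cases.png

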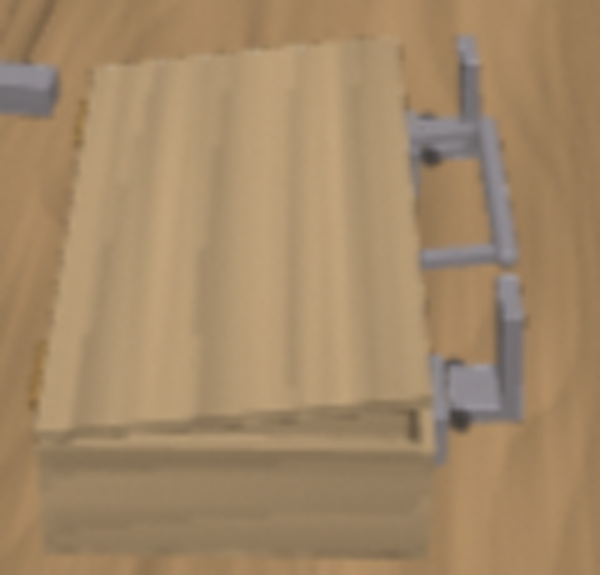

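View pics/b_pl.png

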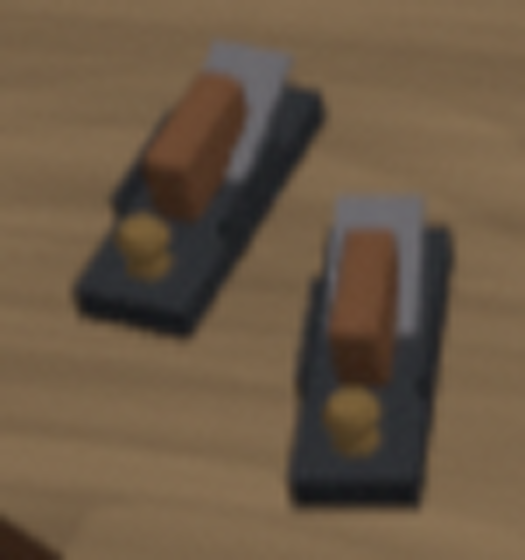

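```bash
cat > h.py <<'E'
from workcell import r, hand, planner, viewer, nets, sensors
import cv2,numpy as np
def proj(ci,X):
    c=ci['R']@X+ci['t']; p=ci['K']@c; return p[:2]/p[2]
def lidpt(x,z,th): # point in case xz given at shut -> rotated by th about hinge
    dx,dz=x-.091,z-.07; # opening raises front (-x)
    c,s=np.cos(th),np.sin(th)
    return .091+dx*c+dz*s, .07-dx*s+dz*c
E
python3 - <<'E'
from h import *
from scipy.optimize import least_squares
L=1;C=0
obs=[("scene",82,382,L,.091,-.151,.08),("scene",655,412,L,.091,.151,.08),("scene",90,117,L,-.091,-.151,.08),("scene",620,140,L,-.091,.151,.08),
("scene",78,468,C,.091,-.151,0),("scene",627,495,C,.091,.151,0),("scene",250,70,L,-.133,-.055,.075),("scene",446,77,L,-.133,.055,.075),
("side",45,552,C,.091,.151,0),("side",428,555,C,-.091,.151,0),("side",430,402,L,-.091,.151,.08),("side",398,38,L,-.091,-.151,.08),("side",95,68,L,.091,-.151,.08),("side",40,430,L,.091,.151,.08)]
off={"scene":(270,140),"side":(205,195)}
ci={n:viewer.camera_info(n) for n in off}
def f(p,full=False):
    o=[]
    R=np.array([[np.cos(p[2]),-np.sin(p[2])],[np.sin(p[2]),np.cos(p[2])]])
    for n,u,v,l,x,y,z in obs:
        if l: x,z=lidpt(x,z,p[3])
        X=np.r_[R@[x,y]+p[:2],z]
        q=proj(ci[n],X)
        o+=list(q-[(u+.5)/5-.5+off[n][0],(v+.5)/5-.5+off[n][1]])
    return np.array(o)
s=least_squares(f,[.556,.179,.09,.1],loss="soft_l1")
print(s.x,np.round(s.fun.reshape(-1,2),1).tolist())
# plane points, px crop offset (125,140)/7, back-project to z
def bp(n,u,v,z):
    c=ci[n]; d=c['R'].T@np.linalg.inv(c['K'])@[u,v,1]; o=-c['R'].T@c['t']; return (o+d*(z-o[2])/d[2])[:2]
g=lambda u,v,z:np.round(bp("scene",(u+.5)/7-.5+125,(v+.5)/7-.5+140,z),4)
# ridge top edges ends z=.056
for nm,pts in {"A":[(148,148),(187,168),(207,72),(245,90)],"B":[(333,328),(386,337),(345,230),(394,232)]}.items():
    P=[g(u,v,.056) for u,v in pts]; f_=(P[0]+P[1])/2; b=(P[2]+P[3])/2
    print(nm,[p.tolist() for p in P],"mid",(f_+b)/2,"yaw",np.arctan2(*(f_-b)[::-1]),np.linalg.norm(f_-b))
E
```

```text
[0.55304322 0.17948712 0.08498877 0.12138918] [[-0.0, -0.6], [1.1, -1.2], [-0.3, -0.6], [-0.4, -0.7], [-0.7, 0.3], [-0.5, 0.3], [0.6, 0.3], [-0.9, 0.5], [-0.3, 0.6], [-0.1, 1.3], [0.7, -0.3], [0.2, 0.1], [-0.4, -0.4], [-1.7, 0.1]]
A [[0.4842, -0.408], [0.4939, -0.3874], [0.4325, -0.3976], [0.4416, -0.3773]] mid [ 0.46305  -0.392575] yaw -0.19462035883391804 0.05300058961936177
B [[0.5775, -0.2988], [0.5792, -0.2759], [0.521, -0.3095], [0.5191, -0.2886]] mid [ 0.5492 -0.2932] yaw 0.19805519036107042 0.05946242511031654
```

```bash
cat >> h.py <<'E'
CX,CY,YAW=0.5535,0.1795,0.087
RZ=np.array([[np.cos(YAW),-np.sin(YAW)],[np.sin(YAW),np.cos(YAW)]])
def W(x,y,z): return np.r_[RZ@[x,y]+[CX,CY],z]
def down(yaw_y): # tool down, tool y axis at heading yaw_y
    y=np.array([np.cos(yaw_y),np.sin(yaw_y),0]); z=np.array([0,0,-1.]); x=np.cross(y,z)
    return np.column_stack([x,y,z])
def bar(th):
    x,z=lidpt(-.133,.075,th); return W(x,0,z)
E
python3 - <<'E'
from h import *
print("joints",sensors.current_joint_positions())
for s in (0,np.pi):
    for th in (.12,.5,1,1.3,1.57):
        b=bar(th); print(s,th,np.round(b,3),planner.solve_ik(b+[0,0,.003],down(YAW+s)))
    for y in (-.111,-.037,.037,.111):
        print(y,[np.round(q,2) if (q:=planner.solve_ik(W(0,y,z),down(YAW+np.pi/2+s))) is not None else None for z in (.05,.2,.3)])
E
```

```text
joints [-1.35728369e+00  2.63119220e-01 -4.82951248e-02  1.25939765e+00
 -7.25518296e-07  1.41550287e+00]
0 0.12 [0.423 0.168 0.102] [ 0.19889848  0.24929646 -0.50279922  0.81870064  0.          1.6826948 ]
0 0.5 [0.451 0.171 0.182] [ 0.19241156  0.22323129 -0.29501791  1.05254713  0.          1.67620789]
0 1 [0.528 0.177 0.261] [0.17764909 0.31545319 0.05715788 1.31250102 0.         1.66144542]
0 1.3 [0.589 0.183 0.287] [0.16851851 0.42241815 0.29413807 1.44251625 0.         1.65231484]
0 1.57 [0.649 0.188 0.294] [0.16124642 0.54188166 0.51841107 1.54732573 0.         1.64504274]
-0.111 [array([-0.02,  0.47, -0.31,  0.79,  0.  , -0.11]), array([-0.02,  0.36, -0.06,  1.16,  0.  , -0.11]), array([-0.02,  0.33,  0.18,  1.42,  0.  , -0.11])]
-0.037 [array([ 0.11,  0.48, -0.29,  0.8 ,  0.  ,  0.02]), array([ 0.11,  0.37, -0.04,  1.17,  0.  ,  0.02]), array([0.11, 0.34, 0.2 , 1.42, 0.  , 0.02])]
0.037 [array([ 0.24,  0.5 , -0.25,  0.82,  0.  ,  0.15]), array([0.24, 0.4 , 0.01, 1.18, 0.  , 0.15]), array([0.24, 0.37, 0.24, 1.44, 0.  , 0.15])]
0.111 [array([ 0.36,  0.54, -0.18,  0.85,  0.  ,
[... 621 characters left out ...]
.54188166  0.51841107  1.54732573  0.         -1.49654991]
-0.111 [array([-0.02,  0.47, -0.31,  0.79,  0.  ,  3.03]), array([-0.02,  0.36, -0.06,  1.16,  0.  ,  3.03]), array([-0.02,  0.33,  0.18,  1.42,  0.  ,  3.03])]
-0.037 [array([ 0.11,  0.48, -0.29,  0.8 ,  0.  , -3.12]), array([ 0.11,  0.37, -0.04,  1.17,  0.  , -3.12]), array([ 0.11,  0.34,  0.2 ,  1.42,  0.  , -3.12])]
0.037 [array([ 0.24,  0.5 , -0.25,  0.82,  0.  , -2.99]), array([ 0.24,  0.4 ,  0.01,  1.18,  0.  , -2.99]), array([ 0.24,  0.37,  0.24,  1.44,  0.  , -2.99])]
0.111 [array([ 0.36,  0.54, -0.18,  0.85,  0.  , -2.87]), array([ 0.36,  0.44,  0.08,  1.21,  0.  , -2.87]), array([ 0.36,  0.42,  0.32,  1.47,  0.  , -2.87])]
```

```bash
python3 - <<'E'
from h import *
hand.set_gripper(0.55,20)
b=bar(.12)
r.move_pose(b+[0,0,.13],down(YAW))
for n in("wrist","scene"): cv2.imwrite(f"pics/c_{n}.png",viewer.snapshot(n))
for n in("wrist","scene"): print(nets.landmark_of(n,"lid_bar"))
print(b,sensors.current_t(),proj(viewer.camera_info("wrist"),b))
print([np.round(d["location"],3).tolist() for d in nets.boxes_of("scene","plane0")])
E
```

```text
[{'location': [0.4242, 0.1689, 0.1042], 'conf': 0.65}]
[{'location': [0.4239, 0.1687, 0.1129], 'conf': 0.84}, {'location': [0.6444, 0.1899, 0.0668], 'conf': 0.45}]
[0.42320409 0.16813557 0.10177958] 5.7417 [258.9312068  185.93821922]
[[0.575, -0.289, 0.024], [0.484, -0.387, 0.026], [0.563, 0.175, 0.09]]
```

View pics/c_wrist.png

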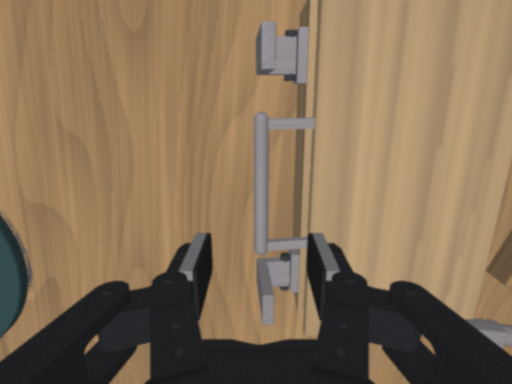

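View pics/c_scene.png

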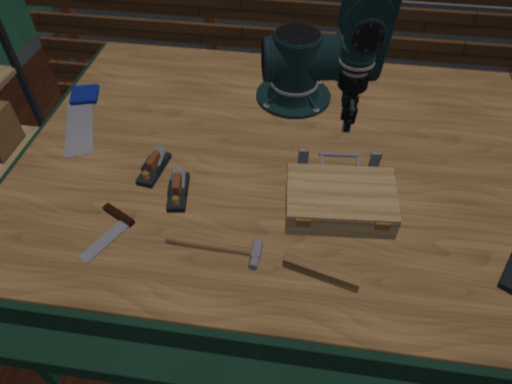

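Wrist view: the bar runs from (261,118) to (261,248), centred between the fingers and within about 4 px of my fit. The scene view shows only the two planes. I'll grasp the bar and raise the lid.

```bash
python3 - <<'E'
from h import *
b=bar(.12)+[.0005,.0005,.001]
r.line_to(b+[0,0,.004],v=.1)
print(sensors.current_tcp_pos(),b,sensors.current_wrist_force())
hand.set_gripper(0.0,25)
print(sensors.current_width(),sensors.current_wrist_force())
for th in np.linspace(.12,1.57,15)[1:]:
    r.line_to(bar(th)+[0,0,.004],v=.12)
    print(round(th,2),np.round(sensors.current_wrist_force(),1),sensors.current_t())
for n in("wrist","side"): cv2.imwrite(f"pics/d_{n}.png",viewer.snapshot(n))
print(nets.landmark_of("side","lid_bar"),bar(1.57),sensors.current_width())
E
```

```text
[0.42398886 0.16870684 0.1072156 ] [0.42370409 0.16863557 0.10277958] [-0.52931435 -0.65834337  0.56092946]
0.13146133364577955 [ 4.63663609  0.01344617 -0.2524534 ]
0.22 [ 8.7  3.  -1.8] 7.9333
0.33 [11.9  3.6 -3.4] 8.275
0.43 [15.8  3.8 -6.7] 8.6167
0.53 [ 18.2   2.7 -10.1] 8.9583
0.64 [ 17.9   3.6 -13.5] 9.3
0.74 [ 17.    3.2 -14.8] 9.6417
0.85 [ 14.    3.2 -12.6] 9.9833
0.95 [  8.9   2.  -10.4] 10.325
1.05 [ 6.2  2.5 -6.9] 10.6667
1.16 [ 2.8  1.7 -1.8] 11.0083
1.26 [1.4 0.8 3.5] 11.35
1.36 [0.3 0.5 7.9] 11.6917
1.47 [1.8 1.6 7.6] 12.0333
1.57 [3.2 1.4 7.8] 12.375
[{'location': [0.6514, 0.1867, 0.2935], 'conf': 0.74}, {'location': [0.5513, 0.2149, 0.0037], 'conf': 0.25}] [0.64895921 0.18782597 0.29400391] 0.12777538444605205
```

View pics/d_side.png

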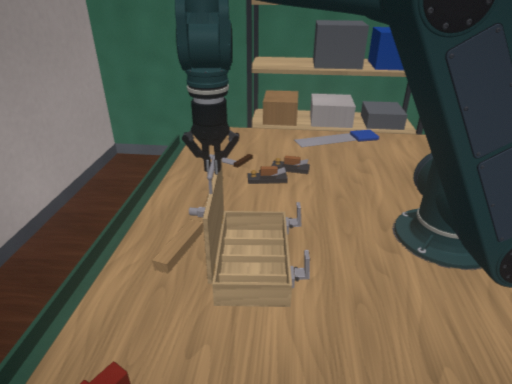

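Side view: the lid stands upright at (213,220) and the bays are empty. I'll release it and go over plane B.

```bash
python3 - <<'E'
from h import *
hand.set_gripper(0.5,25)
p=sensors.current_tcp_pos()
r.line_to(p+[0,0,.08],v=.15)
r.hold(.6)
cv2.imwrite("pics/e_side.png",viewer.snapshot("side"))
print(nets.landmark_of("side","lid_bar"))
# retreat toward robot, then over plane B
q=sensors.current_tcp_pos()
r.move_pose([.45,-.2,.3],down(np.pi/2+.198))
r.move_pose([.535,-.293,.25],down(np.pi/2+.198))
R=sensors.current_ee_rot()
for n in("wrist","scene"): cv2.imwrite(f"pics/e_{n}.png",viewer.snapshot(n))
for n in("wrist","scene"): print([(np.round(d["location"],3).tolist(),d["conf"]) for d in nets.landmark_of(n,"plane0")],[(np.round(d["location"],3).tolist(),d["conf"]) for d in nets.boxes_of(n,"plane0")])
print(sensors.current_t())
np.save("ci.npy",viewer.camera_info("wrist"),allow_pickle=True)
E
```

```text
[{'location': [0.6493, 0.1866, 0.2957], 'conf': 0.75}, {'location': [0.5519, -0.2906, 0.0009], 'conf': 0.54}]
[([0.469, -0.398, 0.003], 0.78), ([0.555, -0.295, -0.002], 0.56)] [([0.461, -0.389, 0.036], 0.81), ([0.545, -0.297, 0.034], 0.58)]
[([0.467, -0.394, -0.0], 0.93), ([0.553, -0.292, 0.002], 0.89)] [([0.484, -0.386, 0.026], 0.9), ([0.574, -0.286, 0.022], 0.83), ([0.65, 0.183, 0.149], 0.55)]
17.3
```

View pics/e_wrist.png

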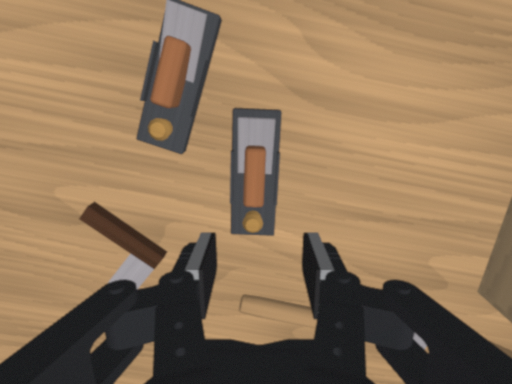

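View pics/e_side.png

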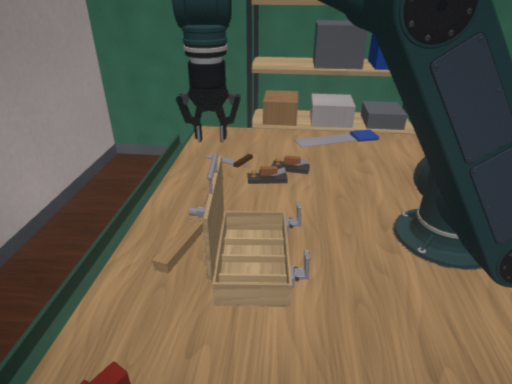

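View pics/e_scene.png

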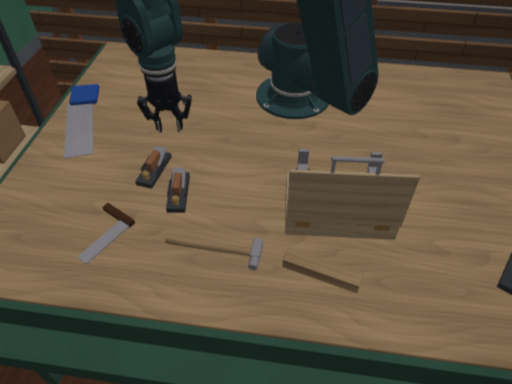

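Lid stays upright after release. In the wrist view, B's ridge runs (255,147) to (253.5,206) and A's runs (177,39) to (166,105). I'll back-project both.

```bash
python3 - <<'E'
from h import *
ci=np.load("ci.npy",allow_pickle=True).item()
def bp(c,u,v,z):
    d=c['R'].T@np.linalg.inv(c['K'])@[u,v,1]; o=-c['R'].T@c['t']; return (o+d*(z-o[2])/d[2])[:2]
im=cv2.imread("pics/e_wrist.png"); h=cv2.cvtColor(im,cv2.COLOR_BGR2HSV)
m=((h[...,0]<12)&(h[...,1]>110)&(h[...,2]>90)).astype(np.uint8)
m=cv2.morphologyEx(m,cv2.MORPH_OPEN,np.ones((3,3)))
n,l,st,_=cv2.connectedComponentsWithStats(m)
for i in range(1,n):
    if st[i,4]<400: continue
    rc=cv2.minAreaRect(np.argwhere(l==i)[:,::-1].astype(np.float32)); bx=cv2.boxPoints(rc)
    P=np.array([bp(ci,*p,.05) for p in bx])
    e=[P[1]-P[0],P[2]-P[1]]; e=max(e,key=np.linalg.norm)
    print(st[i],np.round(P.mean(0),4),"len",np.linalg.norm(P[1]-P[0]),np.linalg.norm(P[2]-P[1]),"yaw",np.arctan(e[1]/e[0]))
E
cat >> h.py <<'E'
def bp(c,u,v,z):
    d=c['R'].T@np.linalg.inv(c['K'])@[u,v,1]; o=-c['R'].T@c['t']; return (o+d*(z-o[2])/d[2])[:2]
def ridges(im,ci,z=.054):
    h=cv2.cvtColor(im,cv2.COLOR_BGR2HSV); out=[]
    m=((h[...,0]<13)&(h[...,1]>130)&(h[...,2]>95)).astype(np.uint8)
    m=cv2.morphologyEx(m,cv2.MORPH_OPEN,np.ones((3,3)))
    n,l,st,_=cv2.connectedComponentsWithStats(m)
    for i in range(1,n):
        if st[i,4]<300: continue
        rc=cv2.minAreaRect(np.argwhere(l==i)[:,::-1].astype(np.float32)); bx=cv2.boxPoints(rc)
        P=np.array([bp(ci,*p,z) for p in bx])
        e=max([P[1]-P[0],P[2]-P[1]],key=np.linalg.norm)
        out.append((P.mean(0),np.arctan(e[1]/e[0]),np.linalg.norm(P[1]-P[0]),np.linalg.norm(P[2]-P[1]),st[i].tolist()))
    return out
E
python3 - <<'E'
from h import *
im=cv2.imread("pics/e_wrist.png"); h=cv2.cvtColor(im,cv2.COLOR_BGR2HSV)
print(h[175,254],h[70,172],h[150,350],h[160,244])
for o in ridges(im,np.load("ci.npy",allow_pickle=True).item()): print(o)
E
```

```text
[ 12 139 165] [ 12 140 158] [ 16 108 177] [  5  36 134]
(array([ 0.46066843, -0.3931908 ]), np.float64(-0.14847618205886182), np.float64(0.06231075979582679), np.float64(0.025146933382492947), [152, 37, 37, 70, 1732])
(array([ 0.54585039, -0.29560569]), np.float64(0.20157406206511877), np.float64(0.01841015415079124), np.float64(0.06190121316337984), [245, 148, 19, 58, 1047])
```

```bash
cat >> h.py <<'E'
def pick(c,yaw):
    r.move_pose([c[0],c[1],.16],down(np.pi/2+yaw))
    r.line_to([c[0],c[1],.057],v=.12)
    print("pre",np.round(sensors.current_wrist_force(),1),np.round(sensors.current_tcp_pos(),4))
    hand.set_gripper(0,70)
    print("width mm",sensors.current_width()*85)
    r.line_to([c[0],c[1],.25],v=.2)
    print("lift",np.round(sensors.current_wrist_force(),1),sensors.current_width()*85)
E
python3 - <<'E'
from h import *
hand.set_gripper(.6,30)
pick([.546,-.295],.20)
cv2.imwrite("pics/f_wrist.png",viewer.snapshot("wrist")); print(sensors.current_t())
print([(np.round(d["location"],3).tolist(),round(d["conf"],2)) for d in nets.landmark_of("wrist","plane0")])
E
```

```text
pre [-0.6  0.2  0. ] [ 0.5465 -0.2953  0.0579]
width mm 20.57525060347869
lift [ 0.7  0.1 -4.3] 20.50371093587191
20.55
[([0.47, -0.396, 0.002], 0.82), ([0.556, -0.294, 0.189], 0.74)]
```

View pics/f_wrist.png

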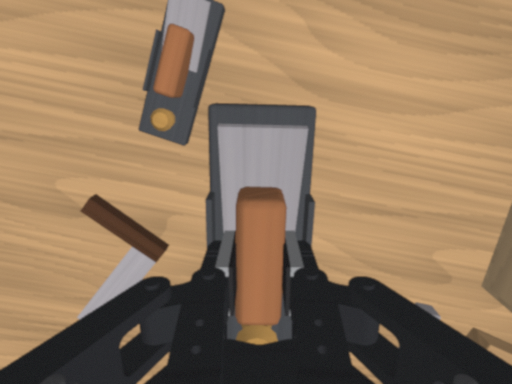

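Plane B is held squarely in the wrist view, ridge at (261,255) between the pads. I'll carry it to bay 1.

```bash
cat >> h.py <<'E'
def place(y,x=-.007):
    D=down(np.pi/2+YAW)
    r.move_pose([.43,-.15,.25],D)
    p=W(-.09,y,.25); r.move_pose(p,D)
    r.line_to(W(x,y,.25),v=.15)
    r.line_to(W(x,y,.10),v=.15)
    r.line_to(W(x,y,.0645),v=.05)
    print("down",np.round(sensors.current_wrist_force(),1),np.round(sensors.current_tcp_pos(),4))
    hand.set_gripper(.5,30)
    r.line_to(W(x,y,.25),v=.2)
    r.line_to(W(-.10,y,.25),v=.2)
E
python3 - <<'E'
from h import *
place(-.037)
for n in ("wrist","side"): cv2.imwrite(f"pics/g_{n}.png",viewer.snapshot(n))
for n in ("wrist","side"): print([(np.round(d["location"],3).tolist(),round(d["conf"],2)) for d in nets.landmark_of(n,"plane0")])
print(W(0,-.037,.006),nets.landmark_of("side","lid_bar")[:1],sensors.current_t())
E
```

```text
down [ 0.7 -0.8 -4.7] [0.5498 0.142  0.0644]
[([0.572, 0.146, 0.003], 0.94)]
[([0.565, 0.146, 0.002], 0.66), ([0.466, -0.394, -0.002], 0.5)]
[0.55671494 0.14263994 0.006     ] [{'location': [0.6493, 0.1824, 0.2953], 'conf': 0.58}] 27.4667
```

View pics/g_wrist.png

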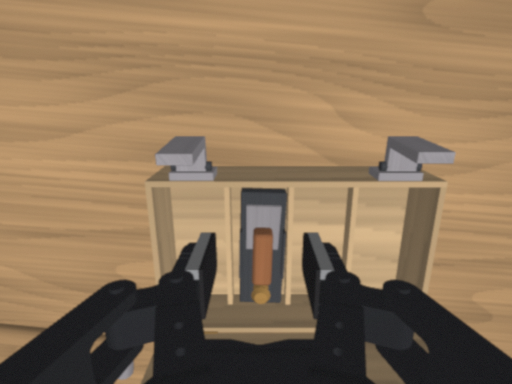

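View pics/g_side.png

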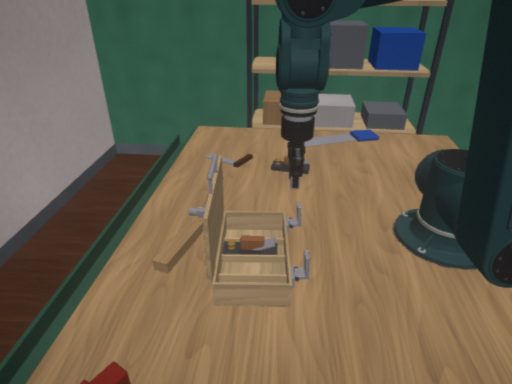

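Plane B lies in bay 1 in the wrist view, about (263,188) to (261,302). The networks put it 8 to 15 mm too far from the front, so I'll measure that.

```bash
python3 - <<'E'
from h import *
ci=viewer.camera_info("wrist")
im=cv2.imread("pics/g_wrist.png")
cv2.imwrite("pics/g_z.png",cv2.resize(im[155:345,140:460],None,fx=2.5,fy=2.5,interpolation=cv2.INTER_CUBIC))
c=lambda u,v,z: np.round(RZ.T@(bp(ci,u,v,z)-[CX,CY]),4)
print("front end",c(263,188.5,.026),"back",c(261,302.5,.026))
print("ridge",c(263,228,.062),c(262,286,.062))
print("front rim outer L/R",c(153,183,.07),c(440,183,.07),"front rim outer edge row168",c(300,168,.07),"inner 186",c(300,186,.07))
print("dividers tops",[c(u,240,.028) for u in (228,232,289,293,349,353)])
print("back wall rim in front of lid row 330:",c(262,330,.07))
print(sensors.current_t())
E
```

```text
front end [-0.069  -0.0322] back [ 0.0851 -0.0343]
ridge [-0.0356 -0.0325] [ 0.0362 -0.0335]
front rim outer L/R [-0.0881 -0.1428] [-0.0878  0.1443] front rim outer edge row168 [-0.1033  0.0036] inner 186 [-0.0848  0.0043]
dividers tops [array([-0.0048, -0.0742]), array([-0.0048, -0.0694]), array([-0.0047, -0.0007]), array([-0.0047,  0.0042]), array([-0.0046,  0.0717]), array([-0.0046,  0.0765])]
back wall rim in front of lid row 330: [ 0.0898 -0.0334]
27.4667
```

View pics/g_z.png

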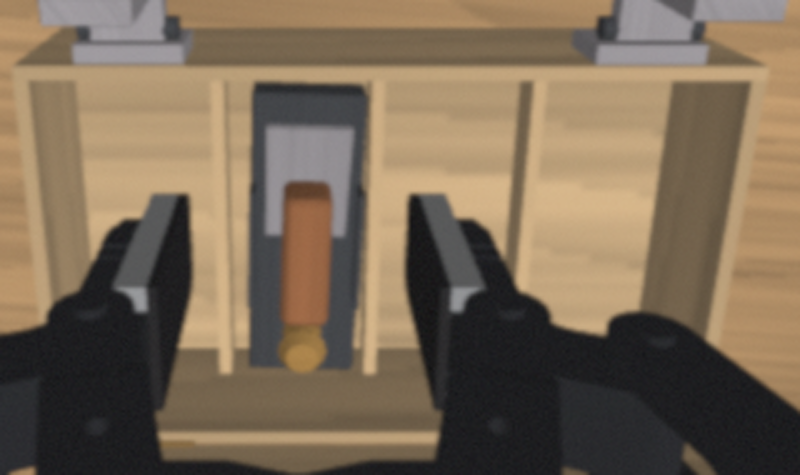

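Plane B is centred at case x of about +7 mm, y -33 mm, inside tolerance, and the case pose matches within 1 mm. Next is plane A.

```bash
python3 - <<'E'
from h import *
r.move_pose([.43,-.15,.25],down(np.pi/2-.0))
r.move_pose([.50,-.39,.25],down(np.pi/2-.15))
im=viewer.snapshot("wrist");ci=viewer.camera_info("wrist")
cv2.imwrite("pics/h_wrist.png",im)
for o in ridges(im,ci): print(o)
print([(np.round(d["location"],3).tolist(),round(d["conf"],2)) for d in nets.landmark_of("wrist","plane0")],sensors.current_t())
E
```

```text
(array([ 0.46082944, -0.39594832]), np.float64(-0.15247409903278078), np.float64(0.01858344181588087), np.float64(0.06071099443414154), [236, 100, 20, 62, 1154])
[([0.469, -0.397, 0.001], 0.67)] 29.65
```

View pics/h_wrist.png

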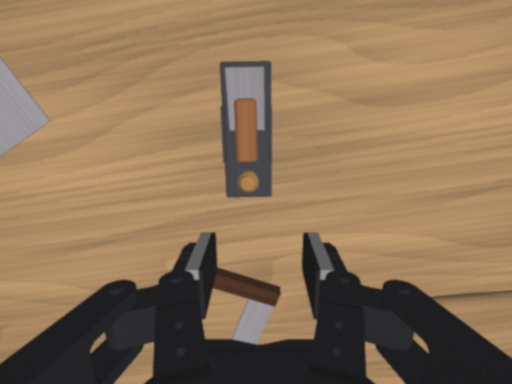

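Plane A is undisturbed at (246,130) in the wrist view and its position agrees with the earlier estimate. I'll pick it and place it in bay 2.

```bash
python3 - <<'E'
from h import *
pick([.461,-.395],-.16)
place(.035,-.011)
im=viewer.snapshot("wrist");ci=viewer.camera_info("wrist"); cv2.imwrite("pics/i_wrist.png",im)
cv2.imwrite("pics/i_side.png",viewer.snapshot("side"))
cv2.imwrite("pics/i_z.png",cv2.resize(im[155:345,100:420],None,fx=2.5,fy=2.5,interpolation=cv2.INTER_CUBIC))
for o in ridges(im,ci,.06): print(RZ.T@(o[0]-[CX,CY]),o[1:])
print([(np.round(d["location"],3).tolist(),round(d["conf"],2)) for d in nets.landmark_of("wrist","plane0")],sensors.current_t())
print(nets.landmark_of("side","lid_bar")[:1])
np.save("ci.npy",ci,allow_pickle=True)
E
```

```text
pre [-0.   0.8 -0.1] [ 0.4615 -0.3954  0.0578]
width mm 20.146647490370235
lift [-0.8  0.3 -5.6] 20.743458732323624
down [ 0.3 -0.3 -4.5] [0.5396 0.2134 0.0644]
[-0.01329816  0.03489545] (np.float64(0.12758008895748546), np.float64(0.018452207548931822), np.float64(0.0652345340380458), [250, 218, 19, 55, 897])
[([0.57, 0.145, 0.007], 0.84), ([0.547, 0.21, 0.008], 0.59), ([0.552, 0.182, 0.0], 0.19)] 39.725
[{'location': [0.6479, 0.1882, 0.2958], 'conf': 0.83}]
```

View pics/i_z.png

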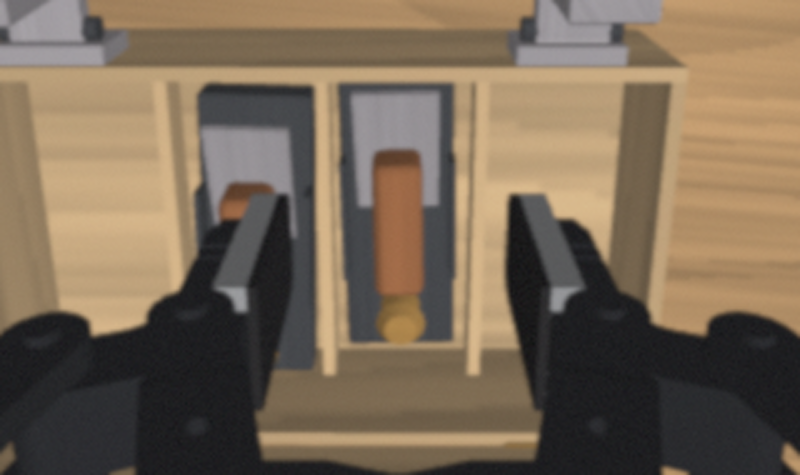

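View pics/i_side.png

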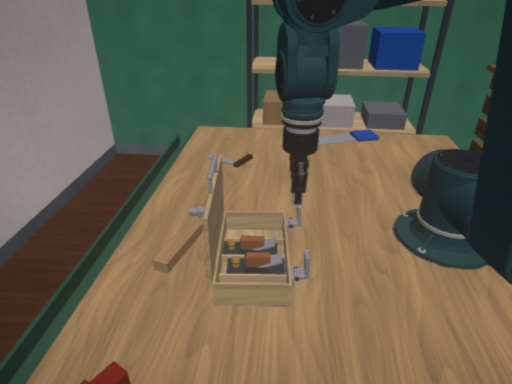

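Both planes lie in bays 1 and 2 and the lid is still upright. I'll re-grip the bar and close.

```bash
python3 - <<'E'
from h import *
p=sensors.current_tcp_pos()
r.line_to([p[0],p[1],.40],v=.2)
b=bar(1.575)
r.move_pose([b[0],b[1],.40],down(YAW))
cv2.imwrite("pics/j_wrist.png",viewer.snapshot("wrist"));print(nets.landmark_of("wrist","lid_bar"),b,sensors.current_t())
E
```

```text
[{'location': [0.6492, 0.187, 0.2963], 'conf': 0.97}] [0.65007493 0.18792328 0.293977  ] 42.0917
```

View pics/j_wrist.png

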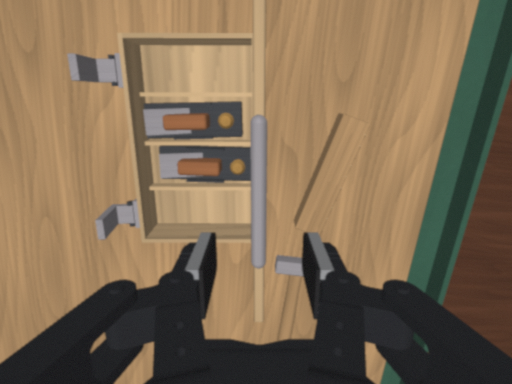

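The wrist view shows both planes inside their bays at (192,120) and (205,165), with the bar centred between the fingers at x≈259. Now I'll close the lid.

```bash
python3 - <<'E'
from h import *
b=bar(1.572)
r.line_to(b+[0,0,.005],v=.12)
print(np.round(sensors.current_wrist_force(),1))
hand.set_gripper(0.0,25)
for th in np.linspace(1.57,.0,18)[1:]:
    r.line_to(bar(th)+[0,0,.004],v=.1)
    print(round(th,2),np.round(sensors.current_wrist_force(),1))
r.line_to(bar(-.008)+[0,0,.004],v=.03)
print(np.round(sensors.current_wrist_force(),1),sensors.current_tcp_pos(),sensors.current_t())
cv2.imwrite("pics/k_side.png",viewer.snapshot("side"))
print(nets.landmark_of("side","lid_bar")[:1],bar(0))
E
```

```text
[0.2 0.9 0.3]
1.48 [-3.8 -1.  13.7]
1.39 [-5.9 -1.2 14. ]
1.29 [-6.7 -0.3 12.5]
1.2 [-7.5 -1.3 11.1]
1.11 [-7.2  0.2  5.7]
1.02 [-5.3  0.4  2. ]
0.92 [ 0.7  3.1 -5.7]
0.83 [ 3.5  2.7 -9.8]
0.74 [  6.2   2.1 -10.4]
0.65 [ 5.5  1.7 -9.5]
0.55 [ 4.4  2.5 -7.4]
0.46 [ 4.3  1.2 -6.3]
0.37 [ 6.   1.9 -6.8]
0.28 [ 7.1  0.5 -5.5]
0.18 [ 6.8  1.6 -5.7]
0.09 [ 6.3  0.3 -3.8]
0.0 [ 8.   1.6 -5.1]
[2.9 0.1 8.3] [0.42204965 0.16806179 0.07775614] 49.8
[{'location': [0.4199, 0.1641, 0.0764], 'conf': 0.76}] [0.42100302 0.16794359 0.075     ]
```

View pics/k_side.png

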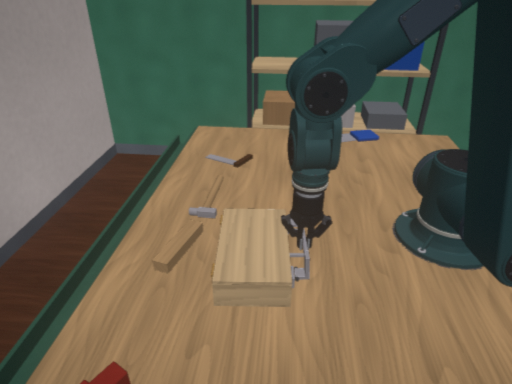

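Lid is down and pressing on the rim: wrist force turned to +8 N and the bar reads z≈76 mm. I'll release it, press once on the lid with closed fingers, then look.

```bash
python3 - <<'E'
from h import *
hand.set_gripper(.5,25)
p=sensors.current_tcp_pos()
r.line_to([p[0],p[1],.2],v=.2)
hand.set_gripper(0,25)
D=down(np.pi/2+YAW)
r.move_pose(W(-.06,0,.2),D)
r.line_to(W(-.06,0,.115),v=.12)
z=.106
while z>.096:
    r.line_to(W(-.06,0,z),v=.03)
    f=sensors.current_wrist_force(); print(z,np.round(f,1))
    if f[2]>8: break
    z-=.002
r.line_to(W(-.06,0,.25),v=.15)
r.move_pose(W(-.2,0,.3),D)
r.hold(.2)
for n in("wrist","side","scene"): cv2.imwrite(f"pics/l_{n}.png",viewer.snapshot(n))
for n in("wrist","side","scene"):
  for t in("clamp_right_tip","clamp_left_tip","lid_bar"):
    print(n,t,[(np.round(np.r_[RZ.T@(np.array(d["location"][:2])-[CX,CY]),d["location"][2]],3).tolist(),round(d["conf"],2)) for d in nets.landmark_of(n,t)][:2])
print(sensors.current_t())
E
```

```text
0.106 [0.4 0.1 0.1]
0.104 [ 0.9  0.7 -0.7]
0.102 [ 0.7 -0.4  0.8]
0.09999999999999999 [-9.3 -2.5 32. ]
wrist clamp_right_tip [([-0.123, -0.108, 0.12], 0.73)]
wrist clamp_left_tip [([-0.125, 0.104, 0.125], 0.96)]
wrist lid_bar [([-0.133, 0.004, 0.074], 0.72)]
side clamp_right_tip [([-0.124, -0.108, 0.126], 0.66)]
side clamp_left_tip [([-0.125, 0.102, 0.12], 0.53)]
side lid_bar [([-0.13, -0.004, 0.076], 0.96)]
scene clamp_right_tip [([-0.122, -0.103, 0.128], 0.53)]
scene clamp_left_tip [([-0.124, 0.103, 0.123], 0.55)]
scene lid_bar [([-0.132, 0.001, 0.081], 0.74)]
57.625
```

View pics/l_side.png

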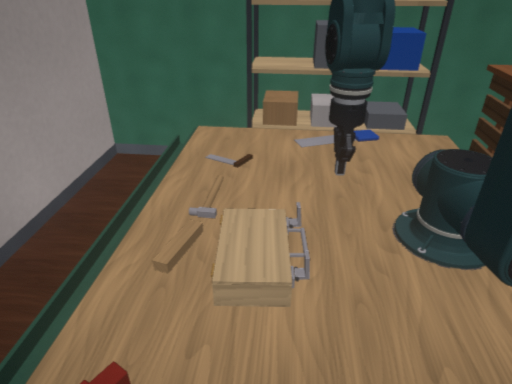

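View pics/l_wrist.png

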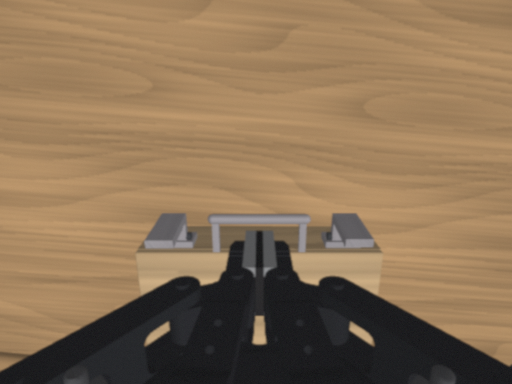

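The lid is shut: contact came at tip height ≈ 80 mm and the bar reads z≈75 mm. Both clamps are upright. I'll swing the right one, then the left.

```bash
cat >> h.py <<'E'
def clamp(y):
    D=down(np.pi/2+YAW)
    def tcp(phi,s=.045,lift=0.0):
        h=.0295+lift
        cx=-.105+s*np.cos(phi)-h*np.sin(phi); cz=.062+s*np.sin(phi)+h*np.cos(phi)
        return W(cx-.011,y,cz+.022)
    r.move_pose(W(-.175,y,.22),D)
    a=tcp(1.57,lift=.012); r.line_to(a,v=.12)
    for phi in np.linspace(1.5,0,13):
        r.line_to(tcp(phi,lift=0.0005),v=.08)
        print(round(phi,2),np.round(sensors.current_wrist_force(),1))
    base=tcp(0)
    for dz in (0.001,0.002,.003):
        if sensors.current_wrist_force()[2]>10: break
        r.line_to(base-[0,0,dz],v=.03)
        print("press",dz,np.round(sensors.current_wrist_force(),1))
    r.line_to(base+[0,0,.12],v=.12)
E
python3 - <<'E'
from h import *
clamp(-.105)
cv2.imwrite("pics/m_side.png",viewer.snapshot("side"));cv2.imwrite("pics/m_wrist.png",viewer.snapshot("wrist"))
print(nets.landmark_of("side","clamp_right_tip")[:2],W(-.045,-.105,.0865),sensors.current_t())
E
```

```text
1.5 [-0.3  0.2  0.1]
1.38 [-0.4 -0.4  0.2]
1.25 [-0.   0.5 -0.6]
1.12 [0.1 0.4 0.4]
1.0 [ 0.   0.9 -0.1]
0.88 [-0.1 -0.6 -0.4]
0.75 [-0.1 -0.4 -0.5]
0.62 [-1.1 -0.5 -0.1]
0.5 [-0.6 -0.4  0.5]
0.38 [-0.3  0.7  0.8]
0.25 [-1.   0.3 -0.3]
0.12 [ 0.4 -0.3  0.6]
0.0 [-0.4  0.5  0.8]
press 0.001 [-3.7  0.1 15.3]
[{'location': [0.5193, 0.071, 0.0903], 'conf': 0.47}] [0.51779368 0.07098706 0.0865    ] 64.0417
```

View pics/m_side.png

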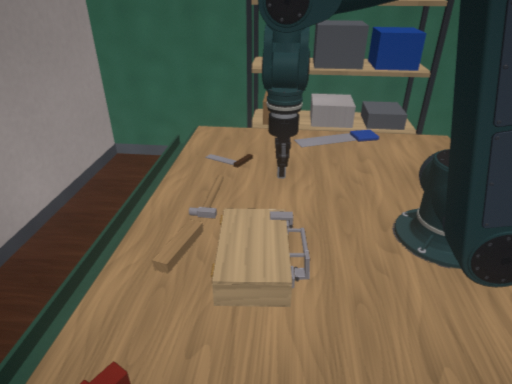

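The right clamp lies flat at (282,215), firm at 15 N. Now the left.

```bash
python3 - <<'E'
from h import *
r.line_to(W(-.06,-.09,.25),v=.15)
r.move_pose(W(-.18,0,.27),down(np.pi/2+YAW))
clamp(.105)
r.move_pose(W(-.18,0,.33),down(np.pi/2+YAW))
for n in("side","scene","wrist"):cv2.imwrite(f"pics/n_{n}.png",viewer.snapshot(n))
for n in("side","scene","wrist"):
  for t in("clamp_right_tip","clamp_left_tip","lid_bar"):
    print(n,t,[(np.round(np.r_[RZ.T@(np.array(d["location"][:2])-[CX,CY]),d["location"][2]],3).tolist(),round(d["conf"],2)) for d in nets.landmark_of(n,t)][:2])
print("hammer/offcut/square",[np.round(nets.landmark_of("scene",t)[0]["location"],3).tolist() for t in("hammer","offcut","square") if nets.landmark_of("scene",t)])
print(sensors.current_t())
a=cv2.imread("pics/n_side.png")[190:310,190:330]; cv2.imwrite("pics/n_z.png",cv2.resize(a,None,fx=5,fy=5,interpolation=cv2.INTER_CUBIC))
E
```

```text
1.5 [-0.8 -0.1 -0.2]
1.38 [-0.6 -0.1 -0.3]
1.25 [-0.7  0.2 -0.2]
1.12 [-0.4  0.1 -0.7]
1.0 [ 0.5  0.5 -0.4]
0.88 [-0.4 -0.6  1. ]
0.75 [0.1 0.4 0. ]
0.62 [-0.4  0.1  0.7]
0.5 [ 0.1 -0.6 -1.1]
0.38 [-0.2 -0.2 -0. ]
0.25 [-0.2  0.2  0.4]
0.12 [-0.2  0.  -0.2]
0.0 [ 0.6  1.  -0.9]
press 0.001 [-2.4 -2.  14. ]
side clamp_right_tip [([-0.047, -0.103, 0.088], 0.71)]
side clamp_left_tip [([-0.046, 0.105, 0.086], 0.92), ([-0.045, -0.105, 0.086], 0.22)]
side lid_bar [([-0.131, -0.001, 0.077], 0.96)]
scene clamp_right_tip [([-0.043, -0.106, 0.088], 0.6)]
scene clamp_left_tip [([-0.132, -0.002, 0.08], 0.63), ([-0.041, 0.104, 0.089], 0.58)]
scene lid_bar [([-0.132, -0.002, 0.08], 0.93)]
wrist clamp_right_tip [([-0.041, -0.105, 0.086], 0.65)]
wrist clamp_left_tip [([-0.048, 0.108, 0.09], 0.65)]
wrist lid_bar [([-0.133, -0.002, 0.074], 0.74)]
hammer/offcut/square [[0.735, -0.151, 0.002], [0.766, 0.147, -0.005], [0.663, -0.443, -0.001]]
72.875
```

View pics/n_z.png

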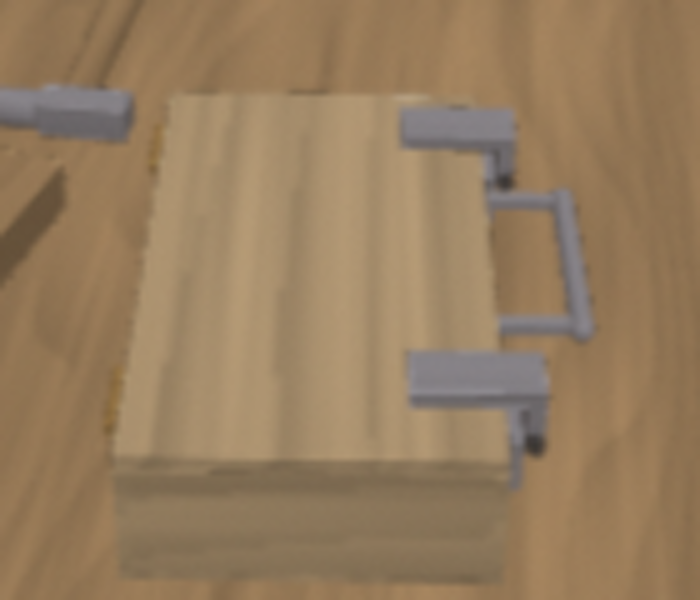

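View pics/n_scene.png

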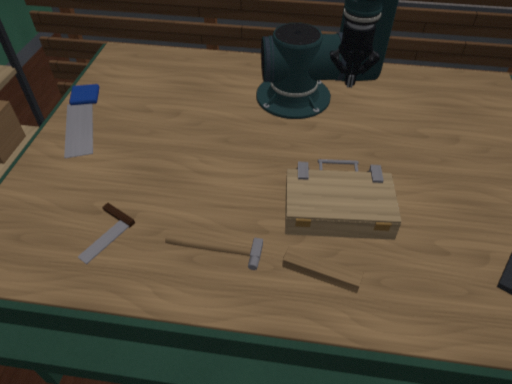

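Lid shut, both clamps flat on it, no plane left on the bench, bystanders where they were. Handing in.

```bash
python3 - <<'E'
from h import *
print(np.round(sensors.current_wrist_force(),1)); print(r.hand_in())
E
```

```text
[-0.1  0.5 -0.3]
the job is handed in; nothing more can be done
None
```

The job is done and handed in at about 73 s. I raised the lid by its bar until it stood upright by itself, then set both planes (only two were present) in bays 1 and 2. After that I brought the lid down slowly and swung the right clamp over, then the left.

- **Lid and clamps:** The bar reads z ≈ 74–80 mm, against 75 when shut. Pressing on the lid met it at about 80 mm, its height when shut. Both clamp tips read case x ≈ -45 mm, z ≈ 87 mm, as they should lying flat.
- **Bystanders:** Hammer, offcut and square read within about 4 mm of where they started.
- **Robot:** Nothing touches it; wrist force was about 0.5 N at hand-in.
- **Planes:** I last saw them just before closing the lid, both flat and lengthwise in their bays. Plane B is the least well centred. I measured it about 7 mm off centre lengthwise, while the networks said 8 to 15 mm. The bay allows only about 10 mm either way, so it is inside the 20 mm limit.
- **Other readings:** One network first named the bar as the left clamp tip, and its second answer was right. The press on the lid reached 32 N. That was with the fingertips, and stayed below both force limits.

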